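Fit the ballast ring on the shaker and lock it with the hairpin clip

ROBOT

A 6-joint arm with a two-finger parallel gripper is mounted at the origin on the work surface; the furniture and walls round the work are solid. World frame = base frame: x ahead of the robot, y to its left, z up, the work surface at z = 0. Lengths are in m, angles in rad, forces in N, time in s.
With the tool pointing down it reaches from about 0.35 to 0.85 m from the base axis. Payload 8.1 kg.
Tool frame: the origin (TCP) lies at the centre of the arm's flange, where the gripper is bolted on; the fingertips stand ctrl.tips_ahead ahead of it and the grasp point (between the pads) lies 155 mm ahead of it (ctrl.tips_ahead is the distance from the TCP to the fingertips, in m); z points along the fingers, y is the line along which they close (so a half turn about z gives the same grasp; the last joint's range is limited). The gripper opens to 85 mm and grips with 20 to 120 N. Pads are 22 mm wide; open, the fingers measure 114 mm over their backs; the gripper's body (76 mm by 85 mm) begins 54 mm behind the grasp point. The pads swing forward as they close: fully open they stand 13 mm farther back than shut.
Start: joints at [-1.227, 0.13, 1.488, -0, 1.523, -0.085], TCP at [0.249, -0.546, 0.405] pointing down, gripper open.
Joint ranges: [-2.96, 2.96], [-0.89, 2.26], [0.02, 2.5], [-1.34, 4.48], [0, 2.73], [-2.66, 2.66]. Speed limits (rad/s): [2.39, 2.39, 2.79, 3.14, 3.14, 3.14].

INTERFACE

Orientations are given as a 3x3 rotation matrix whose columns are the frame's x, y, z axes.
In Python, from bench import status, eyes, workorder, ctrl gives the robot as it stands.
- The arm moves only by the tool jog_arm, never from a script. Its argument "motion" is a list that holds one entry, the list of rows, each a list of 7 numbers: the shift along the tool's x, y, z each as a share of 0.08 m, from -1 to 1, then the turn, a rotation vector about the tool's x, y, z each as a share of 180 degrees, from -1 to 1, then the gripper command: -1 is shut, 1 is fully open, values between are in proportion. In form: [[[tx, ty, tz, wx, wy, wz, grip], ...]]. A call has 1 to 20 rows; each row shifts and turns the commanded pose from where the row before left it, along the tool's axes as they then stand; what a row does not reach is not made up. A row lasts 1/8 s, in which the tool goes at most 62.5 mm and 10.7 degrees, less where a joint would pass 70% of its speed; a pose out of reach is approached as far as the arm can. A call with a number of a shift or a turn outside -1 to 1 is refused whole. A call with a gripper value outside its range is refused whole. The fingers move at their own pace and stop on an object; "force" is the grip in N (left out, the last holds). Time passes only in rows, so rows that do not move let the fingers close. It gives the time, the measured TCP pose, the force, the opening and the grip force at its end, in the units of the state.
- status.state(): the state, without advancing time (a new reading comes with each control period).
- eyes.snapshot(name): name is "side" or "top"; returns a dict with "frame" (400x640x3 uint8, blue, green, red), "fov_y" (degrees; the focal length in pixels is half the picture's height over the tangent of half this angle, whatever the lens; pixels are square), "cx", "cy" (the principal point, pixels), "rvec" (rotation vector, rad) and "tvec" (3), from world to camera coordinates, as OpenCV has them. Camera axes: x right, y down, z forward; pixel columns grow to the right and rows downward; lengths in m; the calibration is good to about 2 mm. A picture is of the moment at which its call begins. There is no depth.
- workorder.job_done(): hands the job in; it is judged then, once.
The state is a dict: "time": time; "joints": joint angles; "qd": joint speeds; "joint_torque": joint torques, N m; "tool_pos": TCP position; "tool_rot": TCP orientation; "contact_force": force on the tool from outside, world axes, zero at the start; "torque": the same for the moment, N m; "gripper_width": finger opening in m; "finger_force": force on a finger pad.
Only numpy, scipy, OpenCV 4.12 (cv2) and the standard library are available. Lean on these libraries where they do the work, as an engineer would, in place of code of your own. Each camera call takes 0.05 s, during which the arm holds its last target. There are 200 camera calls.

TASK

Get the shaker ready to run: put the steel ballast ring over the post in the middle of its deck so that it lies flat on the deck, then slide the hairpin clip's straight leg through the cross hole of the post, from either side and with the clip lying flat, until it snaps home with its bow hugging the shank. Leave both released, and leave the lamp carton and the screw case where they stand.

Things in the scene. Friction and masses are not known exactly. Their poses are not given: they have to be found in the camera images.
- shaker: Compact laboratory shaker, fixed to the table: a white housing 110 (x) x 120 (y) x 34 mm with an aluminium deck 112 x 122 x 8 mm on it, deck top 44 mm above the table. Origin: centre of the underside. Its black control strip is on the -x face. A steel post, 18 mm across, stands upright in the middle of the deck; it is 48 mm tall with a tapered top (10 mm across at the very top) and has a cross hole that runs along the shaker's y axis.
- post_foot (a point): Where the post's axis meets the deck's top. Axes as the shaker's, z up along the post.
- post_hole (a point): Middle of the post's cross hole, on the post's axis, 30 mm above the deck (74 mm above the table). The hole runs right through along this point's y axis, is 8 mm wide (x) and 8 mm high (z), with mouths flared by about 1 mm all round, open at both ends (either may be used).
- ballast: The same ring; origin at the centre of its underside.
- ballast_centre (a point): Centre (half-way up, on the axis) of the loose steel ballast ring: 56 mm outside diameter, 22 mm bore, 25 mm high, 0.2 to 0.42 kg. It lies flat on the table at the start, its z axis up. Seated on the deck its top is 1 mm below the lower edge of the cross hole and its centre 12.5 mm above the post's foot.
- clip: Loose hairpin clip of steel wire, 40 g, lying flat on the tray floor (3.4 mm above the table; tray rim 24 mm). From a black grip a straight leg (5 mm thick, centre line 2.5 mm up, round tip) runs along +x; beside it on the +y side is a sprung leg (4 mm). Origin: underside of the straight leg, right below clip_bow. x towards the tip, z up.
- clip_grip (a point): Centre of the clip's black moulded grip, a block 24 (x) x 17 (y) x 26 (z) mm made to be pinched across its 17 mm; its underside is level with the underside of the straight leg. Axes as the clip's.
- clip_bow (a point): Point on the straight leg's centre line beside the bow: 38 mm ahead (+x) of clip_grip, 4.5 mm to its -y side, 10.5 mm below it; on the post's axis when home. Straight leg's tip is 36.5 mm further ahead. The sprung leg bows outward here, pinches in to a throat 10 mm ahead and flares to its end 24 mm ahead; pushing the throat past the shank takes about 3 to 8 N, then it snaps in.
- clip_spring (a joint): Opening angle of the clip's sprung leg, rad: 0 at rest, up to about 0.15 while its throat rides over the shank, near 0 again when home. Spring 1 N m/rad about a hinge at the grip's front.
- bulb_box_mid (a point): Centre of a loose small lamp carton, 36 x 36 x 50 mm, standing on the table. To be left alone.
- objective_case_mid (a point): Centre of a loose round screw case (grey with a black lid), 42 mm across, 53 mm tall, standing on the table. To be left alone.

How it is judged:
On the way, in this order (a step that is already met when the one before it is completed fails the run):
1. the ballast ring lies flat on the deck with the post through its bore (horizontal distance between ballast_centre and post_foot below 0.004 m and z of ballast_centre in the frame of post_foot between 0.01 and 0.0155 m and angle between ballast_centre's own z axis and vertical below 0.08 rad), for 0.2 s.
2. the clip is home: straight leg through the cross hole, bow round the shank (horizontal distance between clip_bow and post_hole below 0.005 m and z of clip_bow in the frame of post_hole between -0.005 and 0.005 m and angle between the x axis of clip_bow and the y axis of post_hole, either way round below 0.2 rad and value of joint clip_spring below 0.06 rad), for 0.2 s.
At the end, for the whole second after the job is handed in: Ring on the deck round the post (within 4 mm of its axis, tilt under 0.08 rad). Clip through the cross hole: clip_bow within 5 mm of the post's axis and of the hole's height, within 0.2 rad of its direction, sprung leg closed (under 0.06 rad). Both at rest (all of step 1 and all of step 2 and linear speed of each of clip, ballast below 0.02 m/s); the robot touches nothing.
It fails at once if the carton or the screw case is moved by more than 30 mm (distance of any of bulb_box_mid, objective_case_mid from where it was at the start of the episode above 0.03 m).
It also fails if it takes over 58 s, if anything falls off the work surface, if the arm or the gripper's body presses on something with over 40 N, if the wrist force passes 120 N, or if a joint passes its speed limit or range.

## Working session

There is one attempt and no reset: what is moved stays moved. The work goes in short steps, Python scripts to look and compute and a tool call to move; the robot and the scene stay as the last step left them, time stands still between calls to the robot, and variables do not carry over. Pictures are saved under pics/ and viewed, at most 10 in all, crops included, and the job is handed in when it is done.

Besides the shell and the picture viewer there is one more tool, called after "Request:" as name(argument=value, ...), one argument or row to a line, values as JSON. jog_arm: Moves the arm, as the interface text tells. Its arguments: {"type":"object","properties":{"motion":{"type":"array","items":{"type":"array","items":{"type":"array","items":{"type":"number","minimum":-1,"maximum":1}}}},"force":{"type":"number"}},"required":["motion"]}

```bash
mkdir -p pics; ls
cat > h.py <<'E'
import numpy as np, cv2
from bench import status, eyes, workorder, ctrl
def cam(n):
    s=eyes.snapshot(n); f=200/np.tan(np.radians(s["fov_y"])/2)
    K=np.array([[f,0,s["cx"]],[0,f,s["cy"]],[0,0,1]]); R=cv2.Rodrigues(np.array(s["rvec"],float))[0]
    return s["frame"],K,R,np.array(s["tvec"],float).ravel()
def back(c,u,v,z):
    _,K,R,t=c; d=R.T@np.linalg.solve(K,[u,v,1]); o=-R.T@t
    return o+d*(z-o[2])/d[2]
def proj(c,P):
    _,K,R,t=c; p=(K@(R@np.atleast_2d(P).T+t[:,None])).T; return p[:,:2]/p[:,2:]
E
python3 - <<'E'
from h import *
for n in("top","side"):
    c=cam(n); cv2.imwrite(f"pics/{n}0.png",c[0]); print(n,c[1][0,0],-c[2].T@c[3],c[2][2])
s=status.state(); print(s,ctrl.tips_ahead)
E
```

```text
pics
top 514.5256339132831 [ 0.36759424 -0.07533408  1.1654761 ] [ 0.142682    0.00177699 -0.98976699]
side 436.62335965719154 [ 0.53033473 -0.74068935  0.5828015 ] [ 0.01672767  0.80117438 -0.59819713]
{'time': 0.1, 'joints': array([-1.22740287e+00,  1.31116354e-01,  1.48916434e+00, -2.57342101e-05,
        1.52306349e+00, -8.53879561e-02]), 'qd': array([ 7.92105278e-04, -7.91497847e-04, -1.84699723e-03,  1.52485970e-03,
        1.45934009e-03,  5.27901827e-05]), 'joint_torque': array([ 8.30360714e-04, -5.70948887e+01, -5.01942873e+01, -1.50585242e-04,
        8.22758971e-03, -2.03935101e-04]), 'tool_pos': array([ 0.2494077 , -0.54547111,  0.40373408]), 'tool_rot': array([[ 9.09472588e-01,  4.15763436e-01, -6.13914400e-04],
       [ 4.15763871e-01, -9.09471117e-01,  1.64060988e-03],
       [ 1.23768185e-04, -1.74733314e-03, -9.99998466e-01]]), 'contact_force': array([-0.37518922, -0.4959872 ,  0.88714686]), 'torque': array([ 0.02075784, -0.00468241,  0.02405889]), 'finger_force': 0.0, 'gripper_width': 0.08530917007699278} 0.1734
```

View pics/top0.png

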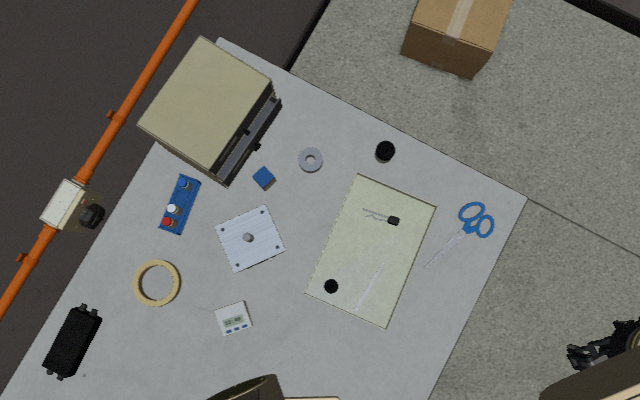

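View pics/side0.png

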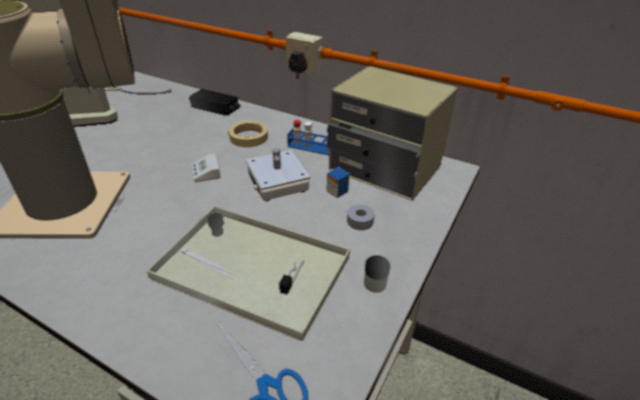

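The top view shows the ring at (311,160), carton (264,178), post (248,238), clip grip (393,221) with its legs pointing left, and screw case (385,152). The side view shows the ring at (361,215), post (277,158) and grip (286,284).

Run:
```python
from h import *
t=cv2.imread("pics/top0.png"); s=cv2.imread("pics/side0.png")
def crop(i,u,v,w,h,k): return cv2.resize(i[v:v+h,u:u+w],None,fx=k,fy=k,interpolation=cv2.INTER_CUBIC)
A=crop(t,350,195,65,50,6)  # 390x300
B=crop(t,210,200,80,75,4)  #320x300
C=crop(s,265,250,65,50,6)
D=crop(s,240,140,80,75,4)
cv2.imwrite("pics/m1.png",np.vstack([np.hstack([A,B]),np.hstack([C,D])]))
c=cam("top")
for n,u,v,z in[("ring",311,159.5,.025),("carton",264,177,.05),("case",385,152,.053),("post",247.5,237.5,.092),("grip",393,221,.0294),("tip",363,210,.006)]: print(n,back(c,u,v,z))
c=cam("side")
for n,u,v,z in[("ring",361,212,.025),("post",277,150,.092),("grip",286,280,.0294)]: print(n,back(c,u,v,z))
```

```text
ring [ 0.62862715 -0.05737648  0.025     ]
carton [0.58592925 0.04674415 0.05      ]
case [ 0.6352446  -0.22195265  0.053     ]
post [0.44998577 0.07760075 0.092     ]
grip [ 0.48387167 -0.2363274   0.0294    ]
tip [ 0.51293948 -0.17268875  0.006     ]
ring [ 0.63023028 -0.05545561  0.025     ]
post [0.45469044 0.07327369 0.092     ]
grip [ 0.48797115 -0.2416603   0.0294    ]
```

View pics/m1.png

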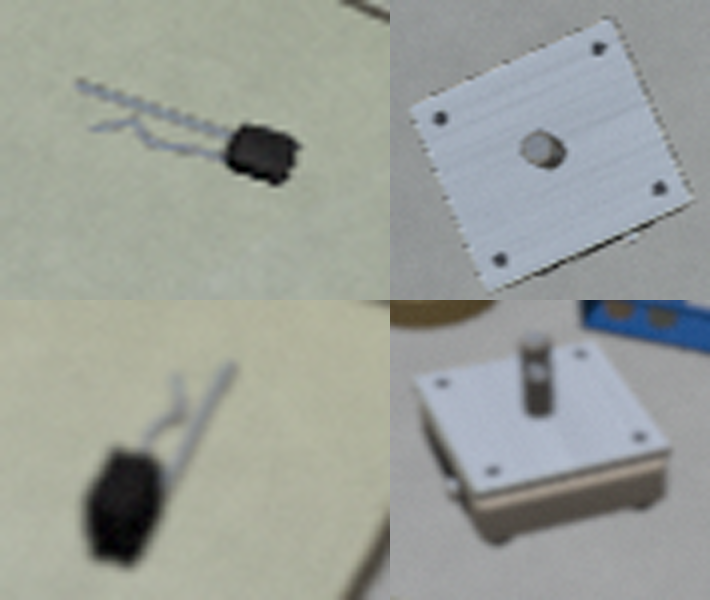

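The montage shows the deck corners and post in both views. The clip's straight leg is on its far side (+x world), and the hole mouth facing the side camera is visible at about (538,372). Next I fit the poses.

```bash
cat >> h.py <<'E'
from scipy.optimize import least_squares
from scipy.spatial.transform import Rotation as Ro
def place(p,L,z0): # p=x,y,yaw ; L local points
    c,s=np.cos(p[2]),np.sin(p[2]); L=np.asarray(L,float)
    return np.c_[p[0]+c*L[:,0]-s*L[:,1],p[1]+s*L[:,0]+c*L[:,1],L[:,2]+z0]
E
python3 - <<'E'
from h import *
ct,cs=cam("top"),cam("side")
X=lambda a,k,u,v:(np.array(a)+.5)/k-.5+[u,v]
dt=X([[22,105],[223,18],[303,198],[98,292]],4,210,200)
ds=X([[25,78],[209,41],[278,150],[85,195]],4,240,140)
for c,im in((ct,dt),(cs,ds)):
    q=np.array([back(c,u,v,.044) for u,v in im]); print(q.round(4).tolist(),q.mean(0),[np.linalg.norm(q[i]-q[(i+1)%4]).round(4) for i in range(4)])
for c,im in((ct,X([[78,83],[228,133]],6,350,195)),(cs,X([[233,65],[170,178]],6,265,250))):
    q=np.array([back(c,u,v,.0059) for u,v in im]); d=q[0]-q[1]; print(q,np.degrees(np.arctan2(d[1],d[0])),np.linalg.norm(d))
for c,u in((ct,X([[263,155]],6,350,195)),):print(back(c,*u[0],.0294))
# ring via thresholded blobs: top face ellipse, print pixel check
for n,c,(u,v) in(("top",ct,(311,160)),("side",cs,(361,215))):
    g=cv2.cvtColor(c[0],cv2.COLOR_BGR2GRAY)[v-18:v+18,u-20:u+20]
    cv2.imwrite(f"pics/r_{n}.png",cv2.resize(g,None,fx=10,fy=10,interpolation=cv2.INTER_CUBIC))
a,b=[cv2.imread(f"pics/r_{n}.png") for n in("top","side")]; cv2.imwrite("pics/r.png",np.hstack([a,b]))
E
```

```text
[[0.4808, 0.1553, 0.044], [0.5263, 0.0448, 0.044], [0.4265, 0.0021, 0.044], [0.3784, 0.1136, 0.044]] [0.45298204 0.0789622  0.044     ] [np.float64(0.1194), np.float64(0.1086), np.float64(0.1214), np.float64(0.1105)]
[[0.3787, 0.1116, 0.044], [0.4825, 0.1539, 0.044], [0.5244, 0.0403, 0.044], [0.424, -0.0021, 0.044]] [0.45240733 0.07592554 0.044     ] [np.float64(0.1122), np.float64(0.1211), np.float64(0.109), np.float64(0.1224)]
[[ 0.51659756 -0.17187855  0.0059    ]
 [ 0.49623347 -0.22781692  0.0059    ]] 69.99620822098198 0.059529796751762336
[[ 0.51565493 -0.17302883  0.0059    ]
 [ 0.4981537  -0.21871314  0.0059    ]] 69.03863132244322 0.04892187134758357
[ 0.48514884 -0.23730683  0.0294    ]
```

View pics/r.png

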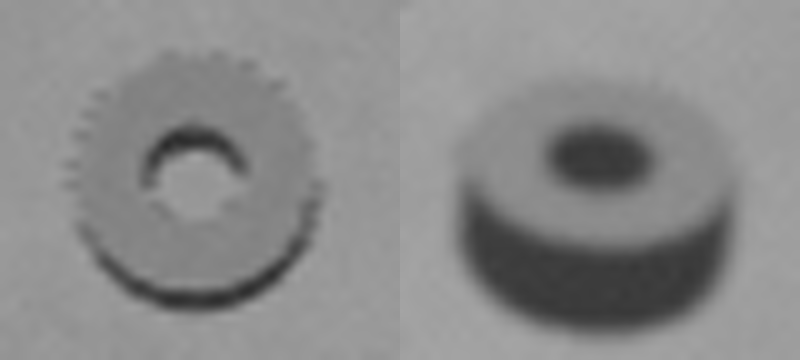

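The top crop shows the ring's bore centre at about (310.1,158.8). The side crop shows it at about (360.5,212.4), so the ring is at (0.630,-0.056). The shaker's post is at (0.4527,0.0775) with yaw 22.4°, and the clip's yaw is 69.5° with its grip near (0.486,-0.239).

Request:
jog_arm(
  motion=[
    [[0,0,0,0,0,-0.052,1],[0,0,0,0,0,-0.052,1],[0,0,0,0,0,-0.052,1],[0,0,0,0,0,-0.052,1],[0,0,0,0,0,-0.052,1],[0,0,0,0,0,-0.052,1],[0,0,0,0,0,-0.052,1],[0.51,0.396,0.1,0,0,0,1],[0.51,0.396,0.1,0,0,0,1],[0.51,0.396,0.1,0,0,0,1],[0.51,0.396,0.1,0,0,0,1],[0.51,0.396,0.1,0,0,0,1],[0.51,0.396,0.1,0,0,0,1],[0.51,0.396,0.1,0,0,0,1],[0.51,0.396,0.1,0,0,0,1],[0.51,0.396,0.1,0,0,0,1],[0.51,0.396,0.1,0,0,0,1],[0.51,0.396,0.1,0,0,0,1],[0.51,0.396,0.1,0,0,0,1],[0,0,0,0,0,0,1]],
  ],
  force=50,
)

```text
time: 2.8
tool_pos: [0.6299, -0.0523, 0.3073]
tool_rot: [[-0.006, 1.0, -0.001], [1.0, 0.006, 0.001], [0.001, -0.001, -1.0]]
contact_force: [0.1, -0.0, -0.4]
gripper_width: 0.0853
finger_force: 0.0
```

Request:
jog_arm(
  motion=[
    [[-0.044,0,0.45,0,0,0,1],[0,0,0.45,0,0,0,1],[0,0,0.4,0,0,0,1],[0,0,0.25,0,0,0,1],[0,0,0.11,0,0,0,1],[0,0,0,0,0,0,1],[0,0,0,0,0,0,-1],[0,0,0,0,0,0,-1],[0,0,0,0,0,0,-1],[0,0,0,0,0,0,-1],[0,0,0,0,0,0,-1],[0,0,0,0,0,0,-1]],
  ],
  force=50,
)

```text
time: 4.3
tool_pos: [0.6297, -0.0591, 0.1777]
tool_rot: [[-0.002, 1.0, 0.002], [1.0, 0.002, -0.001], [-0.001, 0.002, -1.0]]
contact_force: [-2.0, -0.7, 6.2]
gripper_width: 0.0533
finger_force: 54.0
```

Request:
jog_arm(
  motion=[
    [[0,0,-0.2,0,0,0,-1],[0,0,-0.4,0,0,0,-1],[0,0,-0.5,0,0,0,-1],[0,0,-0.4,0,0,0,-1],[0,0,0,0,0,0,-1],[0,0,0,0,0,0,-1]],
  ],
)

```text
time: 5.05
tool_pos: [0.6283, -0.0589, 0.2945]
tool_rot: [[-0.002, 1.0, -0.002], [1.0, 0.002, 0.0], [0.0, -0.002, -1.0]]
contact_force: [-0.1, -0.2, -4.6]
gripper_width: 0.0534
finger_force: 54.1
```

Run:
```python
from h import *
s=status.state();p=s['tool_pos'];print(p,s['gripper_width'])
P=p+s['tool_rot']@[0,0,.155]
o=[]
for n in("top","side"):
    c=cam(n);u,v=proj(c,P)[0].astype(int);print(n,u,v)
    o.append(cv2.resize(c[0][v-35:v+35,u-35:u+35],None,fx=5,fy=5,interpolation=cv2.INTER_CUBIC))
cv2.imwrite("pics/g1.png",np.hstack(o))
```

```text
[ 0.62829343 -0.05887347  0.29446678] 0.05339156823400227
top 310 147
side 364 165
```

View pics/g1.png

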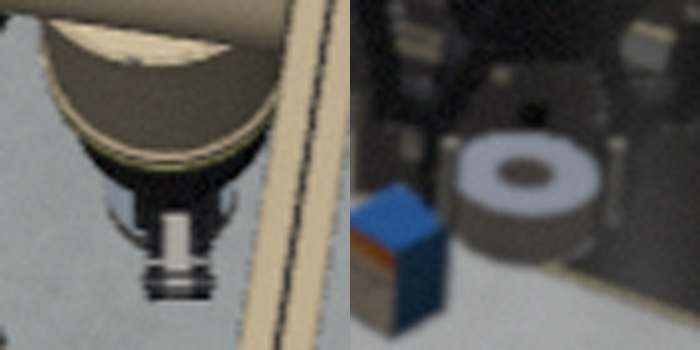

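The ring is held level, with its bore centre in the side crop at (175,172), which is full-image (363.6,164). The top crop shows the ring spanning x 105–238, centred at u≈309.3. I'll compute its offset from the tool.

Run:
```python
from h import *
ct,cs=cam("top"),cam("side")
print(back(cs,363.6,164.0,.1418), back(ct,309.3,147+5,.13),proj(ct,[[.6283,-.0557,.13],[.6283,-.0589,.13]]),proj(cs,[[.6283,-.0557,.1418],[.6283,-.0589,.1418]]))
```

```text
[ 0.62654624 -0.05749802  0.1418    ] [ 0.6204872  -0.05585215  0.13      ] [[309.14977255 148.30864428]
 [310.69949586 148.27207711]] [[364.44980132 163.48102846]
 [364.61116132 164.41608657]]
```

Request:
jog_arm(
  motion=[
    [[0.14,-0.18,0,0,0,0,-1],[0.21,-0.275,0,0,0,0,-1],[0.21,-0.275,0,0,0,0,-1],[0.21,-0.275,0,0,0,0,-1],[0.21,-0.275,0,0,0,0,-1],[0.21,-0.275,0,0,0,0,-1],[0.21,-0.275,0,0,0,0,-1],[0.16,-0.21,0,0,0,0,-1],[0.1,-0.13,0,0,0,0,-1],[0,0,0,0,0,0,-1],[0,0,0,0,0,0,-1]],
  ],
)

```text
time: 6.62
tool_pos: [0.4556, 0.0732, 0.296]
tool_rot: [[-0.001, 1.0, 0.001], [1.0, 0.001, -0.0], [-0.0, 0.001, -1.0]]
contact_force: [0.2, 0.2, -4.4]
gripper_width: 0.0533
finger_force: 54.2
```

Run:
```python
from h import *
s=status.state();p=s['tool_pos'];print(p)
c=cam("side"); im=c[0][95:215,220:340]
cv2.imwrite("pics/g2.png",cv2.resize(im,None,fx=5,fy=5,interpolation=cv2.INTER_CUBIC))
rc=[p[0],p[1]+.0023,p[2]-.1527]
print((proj(c,[rc,[.4527,.0775,.092],[.4527,.0775,.044]])-[220,95])*5+2)
```

```text
[0.45555412 0.07320998 0.29597261]
[[284.07694543 169.00573516]
 [283.05821236 271.92275492]
 [287.86239997 364.45024491]]
```

View pics/g2.png

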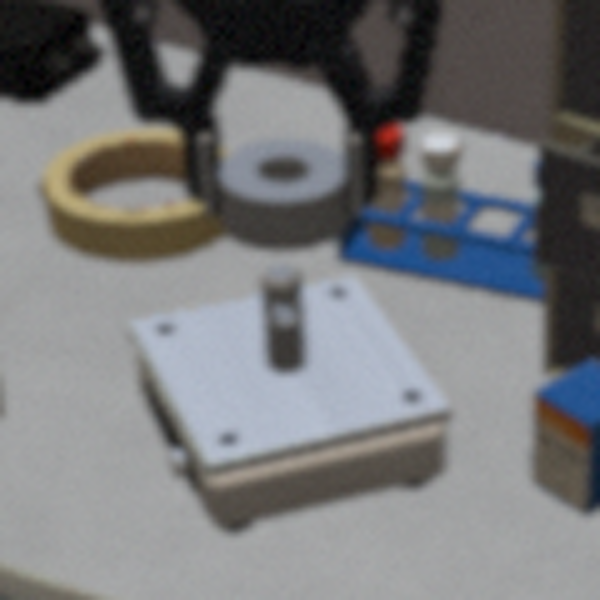

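The side crop shows the post top at (283,272) and the ring bore at (283,169), both within 1 px of the model. After a small correction I lower the ring.

Request:
jog_arm(
  motion=[
    [[0.025,-0.033,0.05,0,0,0,-1],[0,0,0.12,0,0,0,-1],[0,0,0.12,0,0,0,-1],[0,0,0.12,0,0,0,-1],[0,0,0.12,0,0,0,-1],[0,0,0.05,0,0,0,-1],[0,0,0,0,0,0,-1]],
  ],
)

```text
time: 7.55
tool_pos: [0.4523, 0.0755, 0.2491]
tool_rot: [[-0.002, 1.0, -0.001], [1.0, 0.002, -0.0], [-0.0, -0.001, -1.0]]
contact_force: [0.9, 0.1, -3.3]
gripper_width: 0.0538
finger_force: 54.1
```

Request:
jog_arm(
  motion=[
    [[0,0,0.1,0,0,0,-1],[0,0,0.1,0,0,0,-1],[0,0,0.08,0,0,0,-1],[0,0,0.05,0,0,0,-1],[0,0,0,0,0,0,-1],[0,0,0,0,0,0,-1]],
  ],
)

```text
time: 8.3
tool_pos: [0.4526, 0.0755, 0.2233]
tool_rot: [[-0.002, 1.0, 0.0], [1.0, 0.002, 0.0], [0.0, 0.0, -1.0]]
contact_force: [-0.8, 0.2, -4.5]
gripper_width: 0.0535
finger_force: 54.2
```

Request:
jog_arm(
  motion=[
    [[0,0,0.015,0,0,0,-1],[0,0,0,0,0,0,1],[0,0,0,0,0,0,1],[0,0,0,0,0,0,1],[0,0,0,0,0,0,1],[0,0,0,0,0,0,1],[0,0,-0.3,0,0,0,1],[0,0,-0.5,0,0,0,1],[0,0,-0.4,0,0,0,1],[-0.2,0,0,0,0,0.03,1],[-0.45,0,0,0,0,0.03,1],[-0.45,0,0,0,0,0.03,1],[-0.45,0,0,0,0,0.024,1],[-0.45,0,0,0,0,0,1],[-0.4,0,0,0,0,0,1],[0,0,0,0,0,0,1]],
  ],
)

```text
time: 10.3
tool_pos: [0.4082, -0.1115, 0.3179]
tool_rot: [[0.352, 0.936, 0.0], [0.936, -0.352, -0.0], [-0.0, 0.0, -1.0]]
contact_force: [0.1, 0.5, 0.1]
gripper_width: 0.0853
finger_force: 0.0
```

Run:
```python
from h import *
s=status.state();p,R=s['tool_pos'],s['tool_rot'];print(p,np.degrees(np.arctan2(R[1,0],R[0,0])))
d=np.array([.486,-.239,.1785])-p;print("to clip",(R.T@d)/.08)
c,t=cam("side"),cam("top")
A=cv2.resize(c[0][135:205,235:325],(450,350),interpolation=cv2.INTER_CUBIC)
B=cv2.resize(t[0][200:270,213:283],(350,350),interpolation=cv2.INTER_CUBIC)
cv2.imwrite("pics/g3.png",np.hstack([A,B]))
```

```text
[ 0.40815886 -0.11147675  0.31793777] 69.39661213640547
to clip [-1.1489593   1.47143325  1.74368885]
```

View pics/g3.png

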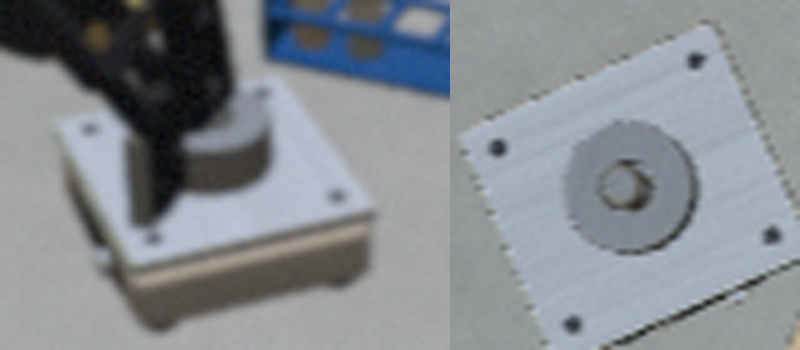

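The ring is seated flat round the post. Next, to the clip.

Request:
jog_arm(
  motion=[
    [[-0.09,0.11,0,0,0,0,1],[-0.23,0.29,0,0,0,0,1],[-0.28,0.36,0,0,0,0,1],[-0.28,0.36,0.2,0,0,0,1],[-0.18,0.24,0.35,0,0,0,1],[-0.09,0.11,0.4,0,0,0,1],[0,0,0.2,0,0,0,1],[0,0,0.1,0,0,0,1],[0,0,0,0,0,0,1],[0,0,0,0,0,0,1]],
  ],
)

```text
time: 11.65
tool_pos: [0.4873, -0.2372, 0.2193]
tool_rot: [[0.349, 0.937, 0.002], [0.937, -0.349, -0.001], [-0.0, 0.002, -1.0]]
contact_force: [0.8, 0.1, -0.2]
gripper_width: 0.0852
finger_force: 0.0
```

Run:
```python
from h import *
s=status.state();p,R=s['tool_pos'],s['tool_rot'];print(p)
d=np.array([.486,-.239,.183])-p;print("to clip",(R.T@d)/.08)
c,t=cam("side"),cam("top")
P=p+R@[0,0,.155]; o=[]
for c in(cam("side"),cam("top")):
    u,v=proj(c,[.486,-.239,.03])[0].astype(int); print(u,v,proj(c,[p+R@[0,0,.165]]))
    o.append(cv2.resize(c[0][v-35:v+35,u-40:u+40],(400,350),interpolation=cv2.INTER_CUBIC))
cv2.imwrite("pics/g4.png",np.hstack(o))
```

```text
[ 0.48731879 -0.23721888  0.21926836]
to clip [-0.02643811 -0.00863287  0.45334786]
284 278 [[285.44171104 267.72416549]]
394 219 [[394.99150075 218.06614975]]
```

View pics/g4.png

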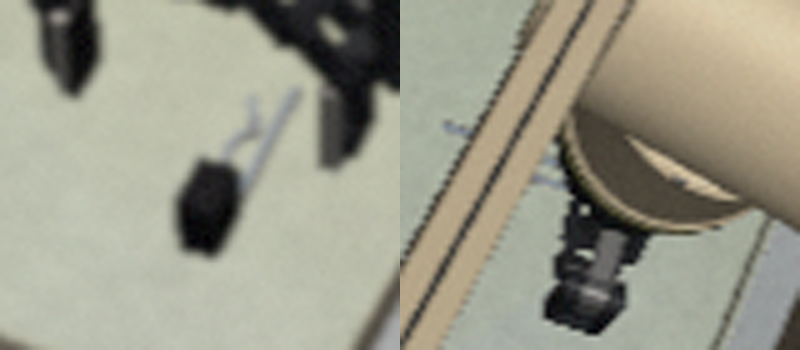

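The side crop shows the grip at (208,205) centred between the fingertips at (72,75) and (335,150). I descend and pinch.

Request:
jog_arm(
  motion=[
    [[-0.026,-0.009,0.15,0,0,0,1],[0,0,0.15,0,0,0,1],[0,0,0.1,0,0,0,1],[0,0,0.05,0,0,0,1],[0,0,0,0,0,0,-1],[0,0,0,0,0,0,-1],[0,0,0,0,0,0,-1],[0,0,0,0,0,0,-1],[0,0,0,0,0,0,-1],[0,0,0,0,0,0,-1],[0,0,0,0,0,0,-1],[0,0,0,0,0,0,-1]],
  ],
  force=50,
)

```text
time: 13.35
tool_pos: [0.4857, -0.2392, 0.1824]
tool_rot: [[0.349, 0.937, 0.001], [0.937, -0.349, -0.001], [-0.0, 0.001, -1.0]]
contact_force: [-0.4, 0.3, 5.5]
gripper_width: 0.0155
finger_force: 49.5
```

Request:
jog_arm(
  motion=[
    [[0,0,-0.25,0,0,0,-1],[0,0,-0.35,0,0,0,-1],[0.1,-0.03,-0.251,0,0,0,-1],[0.3,-0.11,0,0,0,0,-1],[0.4,-0.145,0,0,0,0,-1],[0.4,-0.145,0,0,0,0,-1],[0.4,-0.145,0,0,0,0,-1],[0.4,-0.145,0,0,0,0,-1],[0.3,-0.11,0,0,0,0,-1],[0.2,-0.07,0,0,0,0,-1],[0.077,-0.032,0,0,0,0,-1],[0,0,0,0,0,-0.048,-1],[0,0,0,0,0,-0.048,-1],[0,0,0,0,0,-0.048,-1],[0,0,0,0,0,-0.048,-1],[0,0,0,0,0,-0.046,-1],[0,0,0,0,0,0,-1],[0,0,0,0,0,0,-1],[0,0,0,0,0,0,-1]],
  ],
)

```text
time: 15.72
tool_pos: [0.4875, -0.0199, 0.25]
tool_rot: [[-0.379, 0.925, -0.0], [0.925, 0.379, -0.0], [-0.0, -0.0, -1.0]]
contact_force: [0.8, -0.8, -0.8]
gripper_width: 0.0158
finger_force: 48.9
```

Run:
```python
from h import *
s=status.state();p,R=s['tool_pos'],s['tool_rot'];print(p,np.degrees(np.arctan2(R[1,0],R[0,0])))
G=p-[0,0,.166]; x,y=R[:,0],-R[:,1]
leg=lambda a:G+a*x-.0045*y-[0,0,.0105]
o=[]
for n,(u,v) in(("side",(235,130)),("top",(215,205))):
    c=cam(n); o.append(cv2.resize(c[0][v:v+75,u:u+80],(400,375),interpolation=cv2.INTER_CUBIC))
    print(n,((proj(c,[leg(.0745),leg(.02),[.4527,.0775,.074],[.4527,.0775,.092]])-[u,v])*5+2).round(1).tolist())
cv2.imwrite("pics/g5.png",np.hstack(o))
```

```text
[ 0.48750427 -0.01990584  0.24995156] 112.29085349996942
side [[230.7, 166.5], [273.7, 233.3], [209.9, 132.3], [208.1, 96.9]]
top [[233.7, 134.7], [351.5, 83.6], [170.8, 161.2], [164.7, 158.0]]
```

View pics/g5.png

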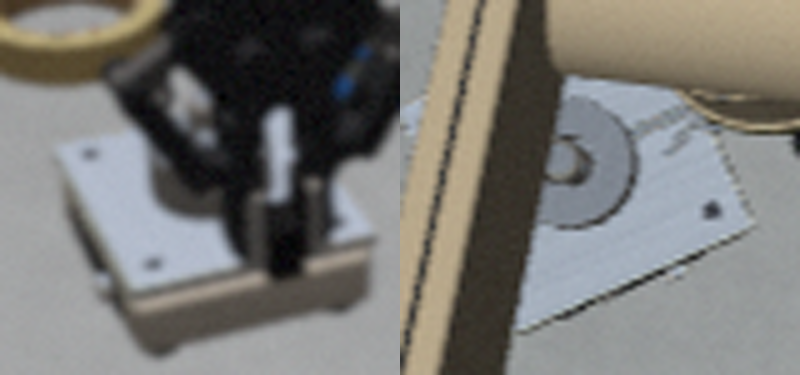

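The top crop shows the straight leg's tip at (235,132), against a predicted (234,135). The post is at about (168,158), within about 1–1.5 mm of the model. I nudge the tool slightly sideways and advance to the mouth.

Request:
jog_arm(
  motion=[
    [[0.1,-0.01,-0.005,0,0,0,-1],[0.1,0,0,0,0,0,-1],[0.05,0,0,0,0,0,-1],[0.04,0,0,0,0,0,-1],[0.03,0,0,0,0,0,-1],[0,0,0,0,0,0,-1]],
  ],
)

```text
time: 16.58
tool_pos: [0.477, 0.0037, 0.2504]
tool_rot: [[-0.381, 0.924, 0.0], [0.924, 0.381, 0.0], [-0.0, 0.0, -1.0]]
contact_force: [0.4, -1.1, -1.0]
gripper_width: 0.0157
finger_force: 48.9
```

Request:
jog_arm(
  motion=[
    [[0.03,0,0,0,0,0,-1],[0.03,0,0,0,0,0,-1],[0.03,0,0,0,0,0,-1],[0.02,0,0,0,0,0,-1],[0,0,0,0,0,0,-1]],
  ],
)

```text
time: 17.2
tool_pos: [0.4736, 0.0119, 0.2504]
tool_rot: [[-0.381, 0.924, -0.0], [0.924, 0.381, 0.0], [0.0, -0.0, -1.0]]
contact_force: [0.5, 0.9, -0.7]
gripper_width: 0.0162
finger_force: 48.9
```

Request:
jog_arm(
  motion=[
    [[0.04,0,0,0,0,0,-1],[0.05,0,0,0,0,0,-1],[0.05,0,0,0,0,0,-1],[0.05,0,0,0,0,0,-1],[0.03,0,0,0,0,0,-1],[0,0,0,0,0,0,-1]],
  ],
  force=80,
)

```text
time: 17.95
tool_pos: [0.4668, 0.0282, 0.2503]
tool_rot: [[-0.381, 0.924, -0.0], [0.924, 0.381, 0.0], [0.0, -0.0, -1.0]]
contact_force: [-0.4, -1.3, -0.7]
gripper_width: 0.0154
finger_force: 83.0
```

Request:
jog_arm(
  motion=[
    [[0.03,0,0,0,0,0,-1],[0.03,0,0,0,0,0,-1],[0.03,0,0,0,0,0,-1],[0,0,0,0,0,0,-1]],
  ],
)

```text
time: 18.45
tool_pos: [0.4639, 0.0352, 0.2502]
tool_rot: [[-0.381, 0.924, -0.001], [0.924, 0.381, 0.001], [0.001, -0.0, -1.0]]
contact_force: [-2.7, 1.8, -0.7]
gripper_width: 0.0153
finger_force: 83.0
```

Request:
jog_arm(
  motion=[
    [[0.03,0,0,0,0,0,-1],[0.03,0,0,0,0,0,-1],[0.02,0,0,0,0,0,-1],[0,0,0,0,0,0,-1],[0,0,0,0,0,0,-1]],
  ],
)

```text
time: 19.08
tool_pos: [0.4619, 0.0406, 0.2505]
tool_rot: [[-0.381, 0.924, 0.001], [0.924, 0.381, 0.0], [-0.0, 0.001, -1.0]]
contact_force: [0.5, -1.1, 0.3]
gripper_width: 0.0154
finger_force: 83.0
```

The signs of a snap are there: a pull-in, then near-zero force. I release, lift and back off, then check.

Request:
jog_arm(
  motion=[
    [[0,0,0,0,0,0,1],[0,0,0,0,0,0,1],[0,0,0,0,0,0,1],[0,0,0,0,0,0,1],[0,0,0,0,0,0,1],[0,0,-0.2,0,0,0,1],[0,0,-0.5,0,0,0,1],[0,0,-0.5,0,0,0,1],[-0.5,0,0,0,0,0,1],[-0.5,0,0,0,0,0,1],[-0.5,0,0,0,0,0,1],[-0.5,0,0,0,0,0,1],[-0.5,0,0,0,0,0,1],[-0.5,0,0,0,0,0,1],[0,0,0,0,0,0,1]],
  ],
)

```text
time: 20.95
tool_pos: [0.5537, -0.1837, 0.3475]
tool_rot: [[-0.379, 0.926, 0.001], [0.926, 0.379, -0.001], [-0.001, 0.001, -1.0]]
contact_force: [-0.6, 0.4, 0.2]
gripper_width: 0.0856
finger_force: 0.0
```

Run:
```python
from h import *
d=np.array([-.381,.924,0]);l=np.array([-.924,-.381,0]);H=np.array([.4527,.0775,.074])
o=[]
for n,(u,v) in(("side",(240,120)),("top",(215,200))):
    c=cam(n); o.append(cv2.resize(c[0][v:v+65,u:u+65],(390,390),interpolation=cv2.INTER_CUBIC))
    g=H-.038*d+.0045*l
    print(n,((proj(c,[H+.0365*d,H-.026*d,g+[0,0,.0235],H+[0,0,.018]])-[u,v])*6+2.5).round(1).tolist())
cv2.imwrite("pics/g6.png",np.hstack(o))
```

```text
side [[191.0, 171.1], [245.1, 254.5], [241.5, 217.5], [219.8, 176.4]]
top [[109.7, 265.1], [272.7, 194.1], [301.5, 186.3], [197.8, 219.7]]
```

View pics/g6.png

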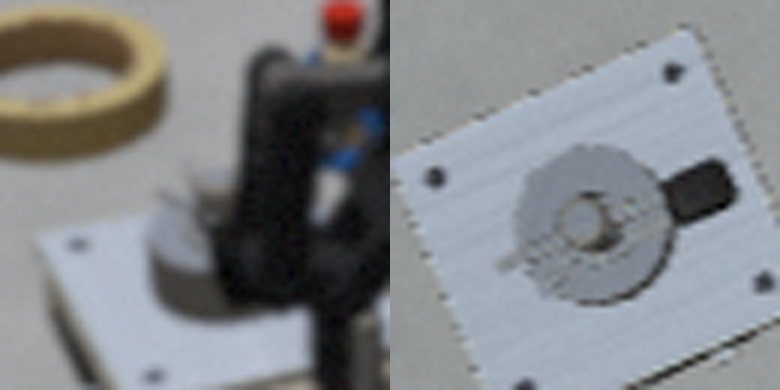

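The top crop shows the leg through the post, with its tip at (110,265) against a predicted (110,265) for home. The sprung leg lies closed past the shank and the ring is flat. I estimate the bow is within about 2 mm of home, so I hand in.

```bash
python3 -c "
from h import *
print(workorder.job_done())"
```

```text
the job is handed in; nothing more can be done
None
```

I handed the job in at about 21 s of the 58 s allowed, but no verdict came back. In the last picture the ballast ring lies flat on the deck round the post and the clip is through the cross hole, with its bow an estimated 2 mm from home or less. Both are released, the arm is clear, and I didn't touch the carton or the screw case.

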